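# Prop the spring flap of a ward supply bin and take out the slim bottle

### The arm

A 6-joint arm with a two-finger parallel gripper is mounted at the origin on the work surface. World frame = base frame: x ahead of the robot, y to its left, z up, the work surface at z = 0. Lengths are in m, angles in degrees, forces in N, time in s.
With the tool pointing down it reaches from about 0.325 to 1 m from the base axis. Payload 5.1 kg.
Tool frame: the origin (TCP) lies between the finger pads; the fingertips stand robot.tip_reach ahead of it and the grasp point (between the pads) is the TCP (robot.tip_reach is the distance from the TCP to the fingertips, in m); x points along the fingers, z is the direction in which the jaws open and shut, and the axes are right-handed (so a half turn about x gives the same grasp; the last joint's range is limited). The gripper opens to 85 mm and grips with 20 to 120 N. Pads are 22 mm wide; open, the fingers measure 114 mm over their backs; the gripper's body (76 mm by 85 mm) begins 54 mm behind the grasp point. The pads swing forward as they close: fully open they stand 13 mm farther back than shut.
Start: joints at [70.153, 7.093, 94.555, -0, 78.352, -4.733], TCP at [0.17, 0.627, 0.25] pointing down, gripper open.
Joint ranges: [-149.61, 149.61], [-58.7, 133.49], [1.44, 155.28], [-77.14, 257.14], [18.33, 153.61], [-166.67, 166.67]. Speed limits (degrees/s): [147.25, 147.25, 180, 180, 180, 180].

### API

Orientations are given as a 3x3 rotation matrix whose columns are the frame's x, y, z axes.
In Python, from workcell import status, vision, robot gives the robot as it stands. The module is installed in compiled form; this text tells all that it offers.
- The arm moves only by the tool play_rows, never from a script. Its argument "targets" is a list of rows, each a list of 2 entries, a list of its own where there are three numbers: the shift along the world's x, y, z in mm, then the turn about the world's z in rad. A call has 1 to 20 rows; each row is the pose to reach, as a shift and turn from the pose commanded when the call began; what a row does not reach only later rows make up. A row lasts 1/10 s, in which the tool goes at most 50 mm and 8.59 degrees, less where a joint would pass 70% of its speed; a pose out of reach is approached as far as the arm can. A call with a gripper value outside its range is refused whole. "fingers" is the closure, from 0 (fully open) to 1 (shut), set as the call begins (left out, the last holds). The fingers move at their own pace and stop on an object; the grip force is fixed at half the most. Time passes only in rows, so rows that repeat a pose let the fingers close. It gives the time, the measured TCP pose, the force and the opening at its end, in the units of the state.
- status.read_state(): the state, without advancing time (a new reading comes with each control period).
- vision.read_camera(name): name is "side" or "top" or "wrist"; returns the picture (400x640x3 uint8, red, green, blue); there is no depth.
- vision.calibration(name): a dict with "fx", "fy", "cx", "cy" (pixels), "xyz" and "orientation" of the camera in the world. Camera axes: x right, y down, z forward; pixel columns grow to the right and rows downward; lengths in m; the calibration is good to about 2 mm. A picture is of the moment at which its call begins: read the wrist's pose just before it. calibration takes no time and is no camera call; for the wrist camera it gives the pose at the moment of the call.
- robot.sign_off(): hands the job in, once; it reports no verdict.
The state is a dict: "clock": time; "qpos": joint angles; "qvel": joint speeds; "joint_torque": joint torques, N m; "eef_pos": TCP position; "tool_rot": TCP orientation; "wrist_force": force on the tool from outside, world axes, zero at the start; "wrist_torque": the same for the moment, N m; "grip_width": finger opening in m.
Only numpy, scipy, OpenCV 4.12 (cv2) and the standard library are available. Lean on these libraries where they do the work, as an engineer would, in place of code of your own. Each camera call takes 0.05 s, during which the arm holds its last target.

### The job

With the tall square metal block, press down the lever of the white bin so that its spring-closed flap swings up, and leave the block standing upright in the kerbed pocket beside the bin so that it props the flap wide open. Then take the tall slim bottle out of the bin and stand it upright in the shallow square steel tray, leaving the flap propped open.

Things in the scene. Friction and masses are not known exactly. Their poses are not given: they have to be found in the camera images.
- prop_mid (a point): centre of the loose aluminium block: 40 x 40 mm square, 130 mm tall, about 0.5 kg, standing on the table; z up, x and y square to its side faces. A round canister (46 mm across, 115 mm tall) and a low block (60 x 60 x 35 mm) of the same metal stand near it and are not needed
- flap (a joint): angle of the bin's clear flap, rad: 0 shut and level, 1.57 upright, stop 1.85. Spring and weight shut it when let go. A steel lever (36 mm wide, 80 long) on its hinge slopes 30 degrees up over the pocket when shut, tip 69 mm out from the hinge, 135 mm above the table. Pushing it down (2 to 3 N) opens the flap; a block standing on point pocket keeps the lever down and the flap near 1.5
- pocket (a point): place for the block's foot: a point on the pocket's floor, 4 mm above the table, fixed to the bin. z up, x along the hinge, y to the bin, whose outer wall and hinge lie 65 mm from here. Kerbs 22 mm above the table lie 31 mm off in -y and 44 mm off in x both ways
- bin_in (a point): centre of the bin's inner floor, 5 mm above the table; axes as point pocket. Bin fixed, outside 270 (x) x 113 (y) x 92 mm high, walls 5 mm. Its flap (270 x 114 x 5 mm) is hinged 95 mm above the table along the wall at y = -56 mm; open, it stands there like a wall up to 210 mm above the table, so keep the gripper's long side along the hinge (close along x), here and at the pocket
- bottle_mid (a point): centre of the slim bottle: round, white, 34 mm across, 80 mm tall with its narrower cap, about 0.06 kg, standing on the bin's floor under the flap, near one end of the bin; z is its axis, up. A wide low jar (52 mm across, 46 mm tall) stands near the other end and is not needed
- tray_in (a point): centre of the inner floor of the shallow square steel tray, 5 mm above the table; tray fixed, 130 x 130 mm outside, walls 5 mm thick and 22 mm high; z up, x and y along its sides
Things that resemble listed ones, but are neither listed nor needed, are in the scene too. What is shaped like the part that bears prop_mid but yellow is not meant. What is shaped like the part that bears tray_in but black is not meant.

How it is judged (in metres and radians):
On the way:
1. the block stands let go in the pocket and props the flap wide open (value of joint flap above 1.2 rad and x of prop_mid in the frame of pocket between -0.035 and 0.035 m and y of prop_mid in the frame of pocket between -0.03 and 0.03 m and height (world z) of prop_mid below 0.08 m and angle between prop_mid's own z axis and vertical below 0.175 rad and contact force between each of the arm, the fingers and anything else below 0.1 N), for 0.2 s.
At the end, for the whole second after the job is handed in: The bottle stands still and upright (10 degrees) on the tray floor, within 50 mm of its middle along each side; the block stands upright (10 degrees) in the pocket, within 35 mm of the pocket point along the hinge and 30 mm across; the flap is open beyond 1.2 rad (value of joint flap above 1.2 rad and x of prop_mid in the frame of pocket between -0.035 and 0.035 m and y of prop_mid in the frame of pocket between -0.03 and 0.03 m and angle between each of prop_mid, bottle_mid's own z axis and vertical below 0.175 rad and x of bottle_mid in the frame of tray_in between -0.05 and 0.05 m and y of bottle_mid in the frame of tray_in between -0.05 and 0.05 m and z of bottle_mid in the frame of tray_in between 0.03 and 0.05 m and linear speed of bottle below 0.02 m/s); the robot touches nothing.
It also fails if it takes over 67 s, if anything falls off the work surface, if the arm or the gripper's body presses on something with over 40 N, if the wrist force passes 120 N, or if a joint passes its speed limit or range.

## Working session

There is one attempt and no reset: what is moved stays moved. The work goes in short steps, Python scripts to look and compute and a tool call to move; the robot and the scene stay as the last step left them, time stands still between calls to the robot, and variables do not carry over. Pictures are saved under pics/ and viewed, and the job is handed in when it is done.

Besides the shell and the picture viewer there is one more tool, called as name([rows], argument=value, ...), one row to a line, values as JSON. play_rows: Moves the arm, as the interface text tells. Its arguments: {"type":"object","properties":{"targets":{"type":"array"},"fingers":{"type":"number"}},"required":["targets"]}

```bash
mkdir -p pics; python3 - <<'E'
from workcell import status, vision, robot
import cv2
s=status.read_state();print({k:(v if not hasattr(v,'tolist') else v.tolist()) for k,v in s.items()}, robot.tip_reach)
for n in("top","side","wrist"):
    c=vision.calibration(n);print(n,c)
    cv2.imwrite(f"pics/{n}0.png",cv2.cvtColor(vision.read_camera(n),cv2.COLOR_RGB2BGR))
E
```

```text
{'clock': 0.0, 'qpos': [70.15273368754943, 7.130587296986956, 94.63359413449444, -0.0011527830766037788, 78.35213401676599, -4.732340613323146], 'qvel': [-0.06991304205940398, 0.055186923349538494, -0.02422193368092281, 0.03951067601871173, -0.09147364939901291, 0.05632391420852416], 'joint_torque': [-0.002653356932569295, -42.357741594314575, -36.54548406600952, -0.0002210769935118151, 0.006520011811517179, -3.037505393876927e-06], 'eef_pos': [0.16932654833541555, 0.6269658256645505, 0.24909086832535157], 'tool_rot': [[-0.0006707075869411761, -0.9654057508679535, 0.2607513879971028], [-0.0019161913387506578, 0.2607522086775783, 0.9654038605063261], [-0.9999979391789195, 0.0001478541424566631, -0.0020247906228649734]], 'wrist_force': [0.00594212594545231, 0.8385768024089494, -0.5636198057824348], 'wrist_torque': [-0.014337035942347134, -0.0030883795299277306, -0.015363060110628038], 'grip_width': 0.0855079095209183} 0.019
top {'fx': 421.21573698313796, 'fy': 421.21573698313796, 'cx': 312.44998169026775, 'cy': 194.14685115263495, 'xyz': array([ 0.27751919, -0.07830505,  0.94908947]), 'orientation': array([[-0.1306092 , -0.96893334,  0.21002241],
       [-0.99142697,  0.1284378 , -0.02400611],
       [-0.00371449, -0.2113573 , -0.97740181]])}
side {'fx': 490.21863604909134, 'fy': 490.21863604909134, 'cx': 312.82585384104556, 'cy': 198.60947205140144, 'xyz': array([ 0.30271282, -0.83450034,  0.9507115 ]), 'orientation': array([[ 0.98442136, -0.12532808,  0.12331854],
       [-0.17552123, -0.74172101,  0.64733472],
       [ 0.01033874, -0.65889514, -0.75216374]])}
wrist {'fx': 294.77158772508744, 'fy': 294.77158772508744, 'cx': 316.84534847388875, 'cy': 198.85429299415233, 'xyz': array([0.09489842, 0.64742681, 0.37317986]), 'orientation': array([[ 0.26087313,  0.9220497 ,  0.28595378],
       [ 0.96537204, -0.24872735, -0.07868631],
       [-0.00142816,  0.29657893, -0.95500728]])}
```

View pics/top0.png

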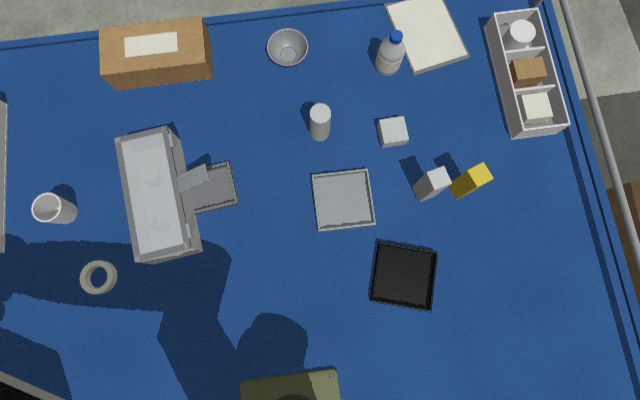

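View pics/side0.png

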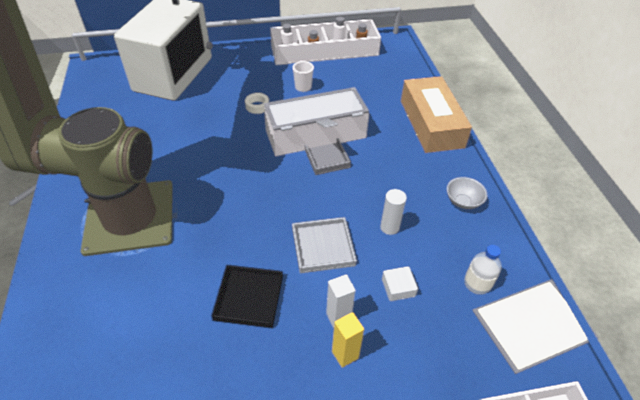

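View pics/wrist0.png

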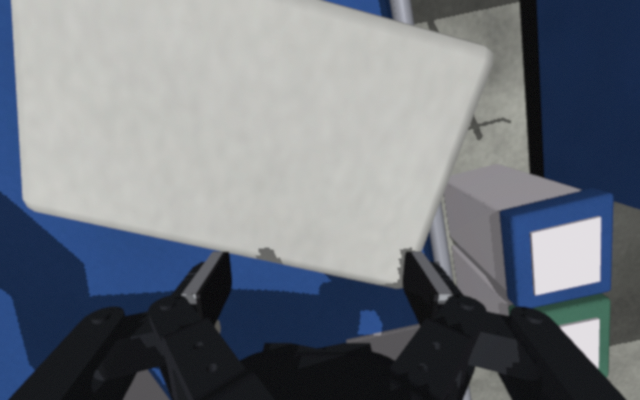

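The top view shows the silver square block at (433,183), next to its yellow look-alike at (471,181). The canister is at (320,122) and the low block at (393,131). The steel tray is at (343,200) and the black look-alike tray at (403,276). The bin is at (160,193), with the lever and pocket at (207,187). I'll enlarge these to confirm them and read corners.

```bash
python3 - <<'E'
import cv2,numpy as np
t=cv2.imread('pics/top0.png');s=cv2.imread('pics/side0.png')
def crop(im,x,y,w,h,k,name):
    c=cv2.resize(im[y:y+h,x:x+w],None,fx=k,fy=k,interpolation=cv2.INTER_CUBIC)
    for i in range(0,w,10):
        cv2.line(c,(i*k,0),(i*k,4 if i%20 else 10),(0,0,255),1)
        if i%20==0: cv2.putText(c,str(x+i),(i*k,20),0,.4,(0,0,255),1)
    for i in range(0,h,10):
        cv2.line(c,(0,i*k),(4 if i%20 else 10,i*k),(0,0,255),1)
        if i%20==0: cv2.putText(c,str(y+i),(12,i*k+4),0,.4,(0,0,255),1)
    cv2.imwrite('pics/'+name,c)
crop(t,105,115,140,150,4,'c_bin_t.png')
crop(t,300,150,200,100,4,'c_blk_t.png')
crop(s,255,80,120,100,6,'c_bin_s.png')
crop(s,285,210,110,160,3,'c_blk_s.png')
E
```

```text
(no output)
```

View pics/c_bin_t.png

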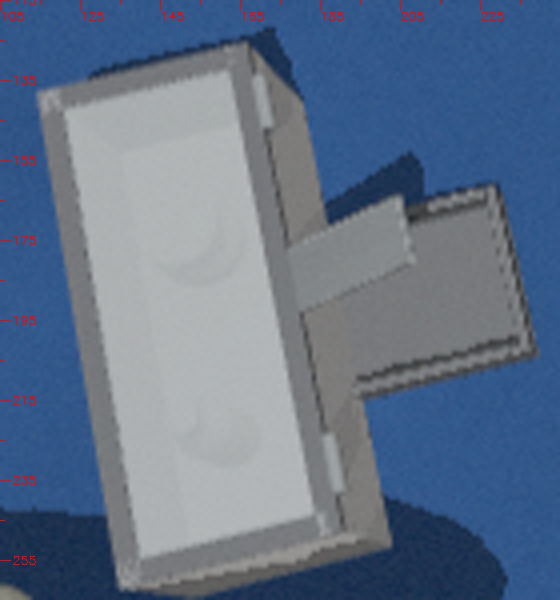

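View pics/c_blk_t.png

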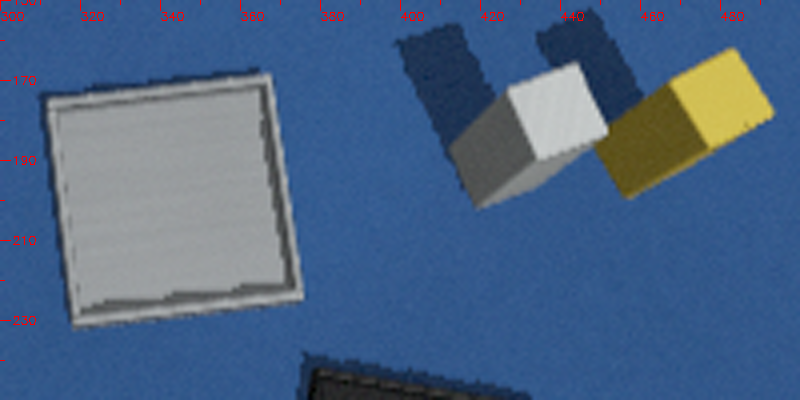

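View pics/c_bin_s.png

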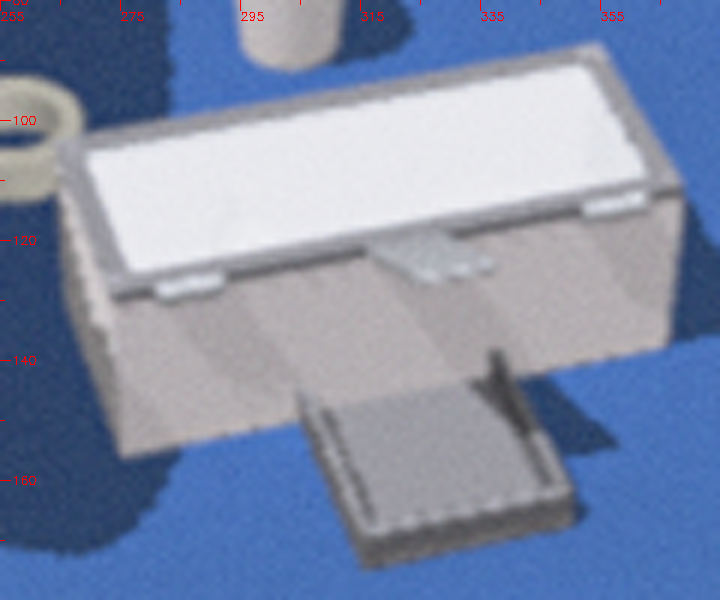

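View pics/c_blk_s.png

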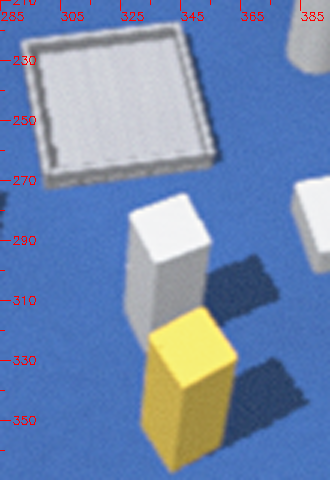

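```bash
cat > h.py <<'E'
import numpy as np
from workcell import vision
def ray(c,p):
    d=np.array([(p[0]-c['cx'])/c['fx'],(p[1]-c['cy'])/c['fy'],1.]);d=np.asarray(c['orientation'])@d
    return np.asarray(c['xyz']),d/np.linalg.norm(d)
def tri(obs):
    A=np.zeros((3,3));b=np.zeros(3)
    for c,p in obs:
        o,d=ray(c,p);P=np.eye(3)-np.outer(d,d);A+=P;b+=P@o
    x=np.linalg.solve(A,b)
    r=max(np.linalg.norm((np.eye(3)-np.outer(ray(c,p)[1],ray(c,p)[1]))@(x-c['xyz'])) for c,p in obs)
    return x,r
def plane(c,p,z):
    o,d=ray(c,p);return o+d*(z-o[2])/d[2]
def proj(c,X):
    q=np.asarray(c['orientation']).T@(np.asarray(X)-c['xyz']);return c['fx']*q[0]/q[2]+c['cx'],c['fy']*q[1]/q[2]+c['cy']
E
python3 - <<'E'
from h import *
T=vision.calibration('top');S=vision.calibration('side');np.set_printoptions(precision=4,suppress=True)
G={'blk':[((427,172),(346.3,274.7)),((444.5,165.5),(355,290.7)),((452,183),(336.7,297.3)),((434,190),(327.7,280.7))],
'yel':[((467.5,170.5),(352.7,312.7)),((483.8,162),(364,328.3)),((493.8,178.8),(345.7,339.3)),((477.3,187.5),(334.3,321.3))],
'bin':[((115,138),(355,87.5)),((167,125.5),(368.7,111.3)),((191,247.5),(274.2,129.5)),((136.3,262.5),(265,103.3))],
'pock':[((230,161.3),(350.8,161.7)),((239,203),(315.3,169.2))],
'tray':[((311.3,174.3),(345,217.3)),((367.5,168),(356.7,262.3)),((375.8,224.5),(300,268.3)),((318.8,231.3),(292.3,224))]}
Z=dict(blk=.13,yel=.13,bin=.095,pock=.022,tray=.022)
for k,v in G.items():
    print(k);P=[]
    for a,b in v:
        x,r=tri([(T,a),(S,b)]);A=plane(T,a,Z[k]);B=plane(S,b,Z[k]);P.append((A+B)/2);print(x,r,A[:2],B[:2])
    P=np.array(P);print(' mean',P.mean(0),[np.round((np.linalg.norm(P[(i+1)%len(P)]-P[i]),np.degrees(np.arctan2(*(P[(i+1)%len(P)]-P[i])[[1,0]]))),4) for i in range(len(P))])
E
```

```text
blk
[ 0.4682 -0.3332  0.1282] 0.0006361554286671642 [ 0.4684 -0.3327] [ 0.4672 -0.3344]
[ 0.4769 -0.3709  0.1279] 0.0007213442653886811 [ 0.4771 -0.3702] [ 0.4757 -0.3722]
[ 0.4393 -0.3788  0.1275] 0.0006464841549614944 [ 0.4395 -0.3779] [ 0.4382 -0.3802]
[ 0.4297 -0.3402  0.1278] 0.0007931003711015082 [ 0.4301 -0.3395] [ 0.4286 -0.3416]
 mean [ 0.4531 -0.3561  0.13  ] [array([  0.0386, -77.0989]), array([   0.0384, -168.1689]), array([  0.0397, 103.9106]), array([ 0.0391, 10.3501])]
yel
[ 0.4614 -0.4152  0.1269] 5.7839596066965405e-05 [ 0.4608 -0.4139] [ 0.4608 -0.4168]
[ 0.474  -0.4504  0.1295] 5.30059248696329e-05 [ 0.4739 -0.4502] [ 0.4738 -0.4507]
[ 0.4374 -0.4641  0.1265] 0.0002734039509535492 [ 0.437  -0.4625] [ 0.4365 -0.4657]
[ 0.4241 -0.4269  0.1278] 9.689892737051078e-05 [ 0.4238 -0.426 ] [ 0.4237 -0.428 ]
 mean [ 0.4488 -0.4392  0.13  ] [array([  0.0374, -69.5467]), array([   0.0395, -159.8264]), array([  0.0393, 109.3698]), array([ 0.0388, 17.4143])]
bin
[0.6388 0.3038 0.0945] 0.00015561490303118134 [0.6385 0.3036] [0.6388 0.3033]
[0.6515 0.1913 0.095 ] 0.000558159393407
[... 357 characters left out ...]
0.0006853432933145032 [0.5779 0.0762] [0.5793 0.0781]
[0.4788 0.0648 0.0231] 0.0007351368582413067 [0.4782 0.0649] [0.4797 0.066 ]
 mean [0.5288 0.0713 0.022 ] [array([   0.1003, -173.3034]), array([0.1003, 6.6966])]
tray
[ 0.5233 -0.1046  0.0179] 0.000610870051334627 [ 0.5229 -0.1045] [ 0.5217 -0.108 ]
[ 0.5221 -0.2349  0.0136] 0.0008270467749181854 [ 0.5207 -0.2335] [ 0.5193 -0.2405]
[ 0.3906 -0.232   0.0178] 3.866638555927931e-05 [ 0.3901 -0.2313] [ 0.3902 -0.2347]
[ 0.3922 -0.1041  0.0183] 0.00012535983346759547 [ 0.3916 -0.104 ] [ 0.392 -0.107]
 mean [ 0.4561 -0.1704  0.022 ] [array([  0.1308, -91.0077]), array([  0.1299, 178.2123]), array([ 0.1275, 89.2615]), array([ 0.1305, -0.3217])]
```

The crops confirm the tall square silver block, centre (0.453,-0.356) with yaw about 12°. The yellow one is the decoy. The bin's yaw is 6.9°, the pocket is at about (0.525,0.109), and the steel tray's centre is about (0.456,-0.170). Both views agree on heights to about 3 mm, except the tray rim, which they put 4–8 mm low. Next I move above the block.

play_rows([
  [[40,-40,0],-0.05],
  [[80,-80,0],-0.15],
  [[110,-120,0],-0.3],
  [[140,-160,0],-0.45],
  [[170,-200,0],-0.6],
  [[200,-240,0],-0.75],
  [[230,-280,0],-0.9],
  [[260,-320,0],-1.0],
  [[280,-360,0],-1.094],
  [[300,-400,0],-1.094],
  [[320,-440,0],-1.094],
  [[335,-485,0],-1.094],
  [[340,-530,0],-1.094],
  [[340,-580,0],-1.094],
  [[340,-630,0],-1.094],
  [[335,-680,0],-1.094],
  [[325,-730,0],-1.094],
  [[315,-780,0],-1.094],
  [[305,-820,0],-1.094],
  [[300,-860,0],-1.094],
])

```text
clock: 2.15
eef_pos: [0.4683, -0.2344, 0.2501]
tool_rot: [[-0.0, -0.21, 0.978], [0.0, 0.978, 0.21], [-1.0, 0.0, -0.0]]
wrist_force: [0.9, 0.1, 0.1]
grip_width: 0.0855
```

play_rows([
  [[-5,-35,0],0],
  [[-10,-70,0],0],
  [[-14,-100,0],0],
  [[-17,-123,0],0],
  [[-17,-123,0],0],
  [[-17,-123,0],0],
])

```text
clock: 2.75
eef_pos: [0.4522, -0.3554, 0.2498]
tool_rot: [[-0.001, -0.21, 0.978], [0.001, 0.978, 0.21], [-1.0, 0.001, -0.0]]
wrist_force: [-0.4, 0.5, 0.1]
grip_width: 0.0853
```

```bash
python3 - <<'E'
from h import *
from workcell import status
import cv2,pickle
s=status.read_state();print(s['clock'],s['eef_pos'],s['tool_rot'],s['wrist_force'])
c=vision.calibration('wrist');im=vision.read_camera('wrist');pickle.dump(c,open('w1.pkl','wb'));cv2.imwrite('pics/w1.png',im[:,:,::-1])
E
```

```text
2.75 [ 0.45224376 -0.35539233  0.24979067] [[-6.10520342e-04 -2.10486627e-01  9.77596546e-01]
 [ 1.15736081e-03  9.77595925e-01  2.10487216e-01]
 [-9.99999144e-01  1.25993865e-03 -3.53233226e-04]] [-0.42146018  0.48306167  0.07525553]
```

View pics/w1.png

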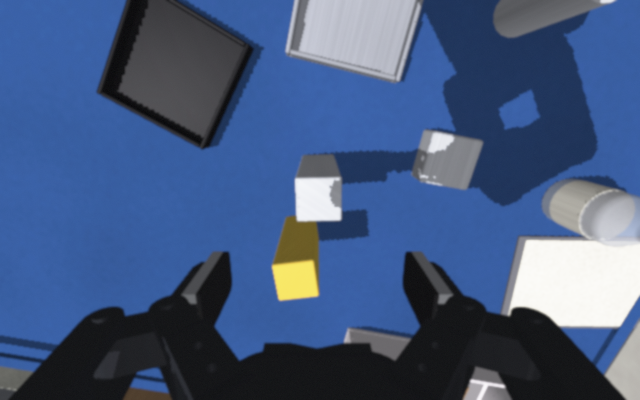

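The wrist view shows the silver block's top face with corners near (295,178), (340,179), (341,221) and (297,221). The yellow decoy is below it at (296,280).

```bash
python3 - <<'E'
from h import *
import pickle
c=pickle.load(open('w1.pkl','rb'))
P=np.array([plane(c,p,.13) for p in((294.5,178),(340,179),(341.5,221),(297,221))]);print(P,P.mean(0))
for i in range(4):
    d=P[(i+1)%4]-P[i];print(np.linalg.norm(d),np.degrees(np.arctan2(d[1],d[0]))%90)
P=np.array([plane(c,p,.13) for p in((272.5,263),(314,260),(319,297),(278,301))]);print(P.mean(0))
E
```

```text
[[ 0.42841327 -0.34058326  0.13      ]
 [ 0.4663104  -0.33331823  0.13      ]
 [ 0.4765055  -0.37017082  0.13      ]
 [ 0.43793945 -0.37846758  0.13      ]] [ 0.45229215 -0.35563497  0.13      ]
0.03858720683195019 10.852154127974918
0.03823679871400248 15.463861863744256
0.03944840292425058 12.141072513265414
0.03906366777268881 14.114634317709573
[ 0.44847067 -0.43811824  0.13      ]
```

play_rows([
  [[0,0,-40],0],
  [[0,0,-80],0],
  [[0,0,-110],0],
  [[0,0,-130],0],
  [[0,0,-142],0],
  [[0,0,-142],0],
])

```text
clock: 3.4
eef_pos: [0.4519, -0.3538, 0.1065]
tool_rot: [[-0.003, -0.213, 0.977], [0.003, 0.977, 0.213], [-1.0, 0.003, -0.002]]
wrist_force: [-0.9, 1.3, 0.4]
grip_width: 0.0853
```

play_rows([
  [[0,0,0],0],
  [[0,0,0],0],
  [[0,0,0],0],
  [[0,0,0],0],
  [[0,0,0],0],
  [[0,0,0],0],
  [[0,0,0],0],
  [[0,0,0],0],
], fingers=1)

```text
clock: 4.2
eef_pos: [0.4535, -0.3564, 0.1101]
tool_rot: [[0.002, -0.211, 0.977], [-0.002, 0.977, 0.211], [-1.0, -0.003, 0.002]]
wrist_force: [1.2, -0.3, 6.2]
grip_width: 0.0395
```

play_rows([
  [[0,0,15],0],
  [[0,0,40],0],
  [[0,0,70],0],
  [[0,0,105],0],
  [[0,0,140],0],
  [[0,0,160],0],
  [[3,20,165],-0.02],
  [[8,50,165],-0.05],
  [[14,90,165],-0.07],
  [[21,135,165],-0.093],
  [[28,180,165],-0.093],
  [[35,225,165],-0.093],
  [[42,270,165],-0.093],
  [[49,315,165],-0.093],
  [[55,355,165],-0.093],
  [[61,395,165],-0.093],
  [[66,425,165],-0.093],
  [[70,448,165],-0.093],
  [[72,460,165],-0.093],
  [[72,465,165],-0.093],
])

```text
clock: 6.2
eef_pos: [0.5238, 0.1101, 0.2722]
tool_rot: [[-0.003, -0.121, 0.993], [-0.001, 0.993, 0.121], [-1.0, -0.0, -0.003]]
wrist_force: [0.4, -1.0, -5.5]
grip_width: 0.0393
```

play_rows([
  [[0,0,0],0],
  [[0,0,0],0],
  [[0,0,0],0],
])

```text
clock: 6.5
eef_pos: [0.5244, 0.1085, 0.2733]
tool_rot: [[-0.0, -0.118, 0.993], [-0.0, 0.993, 0.118], [-1.0, -0.0, -0.0]]
wrist_force: [-0.0, 0.5, -5.9]
grip_width: 0.039
```

```bash
python3 - <<'E'
from h import *
from workcell import status
import cv2,pickle
s=status.read_state();print(s['clock'],s['eef_pos'],s['tool_rot'],s['wrist_force'])
for n in('wrist','side','top'):
  c=vision.calibration(n);im=vision.read_camera(n);pickle.dump(c,open(n+'2.pkl','wb'));cv2.imwrite(f'pics/{n}2.png',im[:,:,::-1])
s=cv2.imread('pics/side2.png');cv2.imwrite('pics/side2c.png',cv2.resize(s[20:220,220:420],None,fx=3,fy=3,interpolation=2))
E
```

```text
6.5 [0.52443734 0.10845073 0.27326068] [[-2.48573578e-04 -1.18261452e-01  9.92982461e-01]
 [-4.04671092e-04  9.92982422e-01  1.18261346e-01]
 [-9.99999887e-01 -3.72434651e-04 -2.94686184e-04]] [-0.04490438  0.45364182 -5.91890763]
```

View pics/wrist2.png

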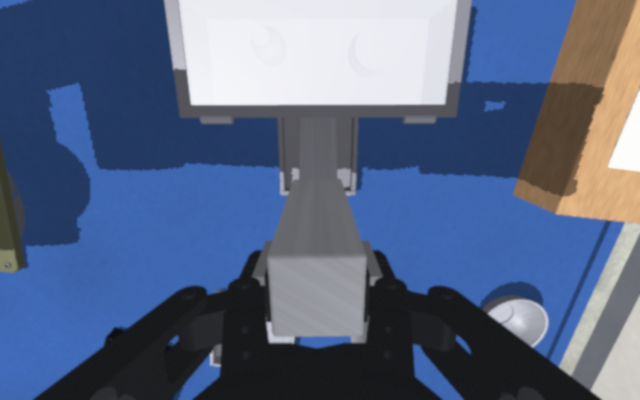

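View pics/side2c.png

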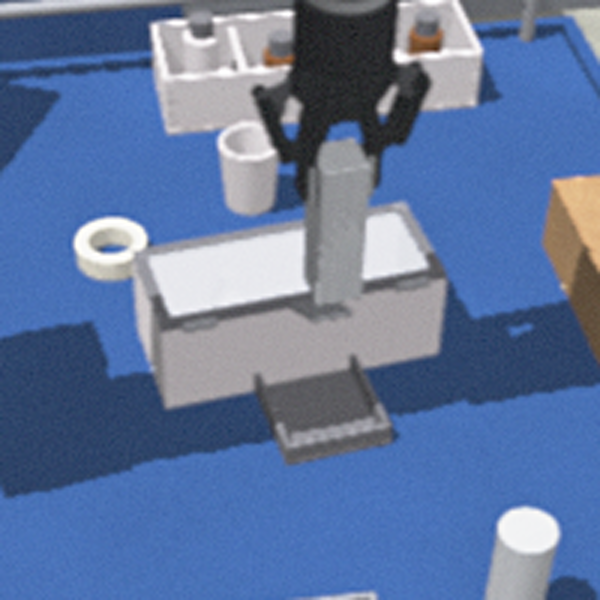

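View pics/top2.png

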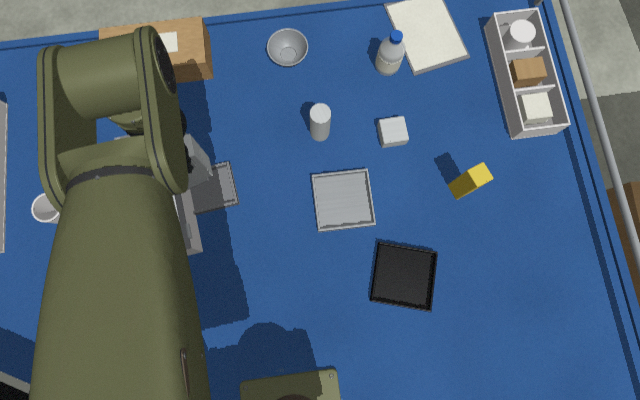

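The block hangs upright. In the wrist view it is centred (x≈318) over the pocket's kerbs (281–357). I'll lower it onto the lever.

play_rows([
  [[0,0,-12],0],
  [[0,0,-24],0],
  [[0,0,-36],0],
  [[0,0,-48],0],
  [[0,0,-60],0],
  [[0,0,-72],0],
  [[0,0,-80],0],
  [[0,0,-80],0],
])

```text
clock: 7.45
eef_pos: [0.5238, 0.1097, 0.1916]
tool_rot: [[-0.002, -0.12, 0.993], [0.0, 0.993, 0.12], [-1.0, 0.001, -0.002]]
wrist_force: [-0.6, -0.3, -3.7]
grip_width: 0.0393
```

```bash
python3 - <<'E'
from h import *
from workcell import status
import cv2
for n in('wrist','side'):
  im=vision.read_camera(n);cv2.imwrite(f'pics/{n}3.png',im[:,:,::-1])
s=cv2.imread('pics/side3.png');cv2.imwrite('pics/side3c.png',cv2.resize(s[20:220,220:420],None,fx=3,fy=3,interpolation=2))
E
```

```text
(no output)
```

View pics/wrist3.png

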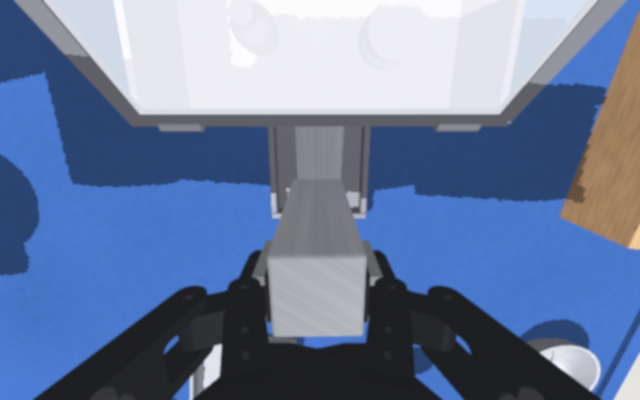

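View pics/side3c.png

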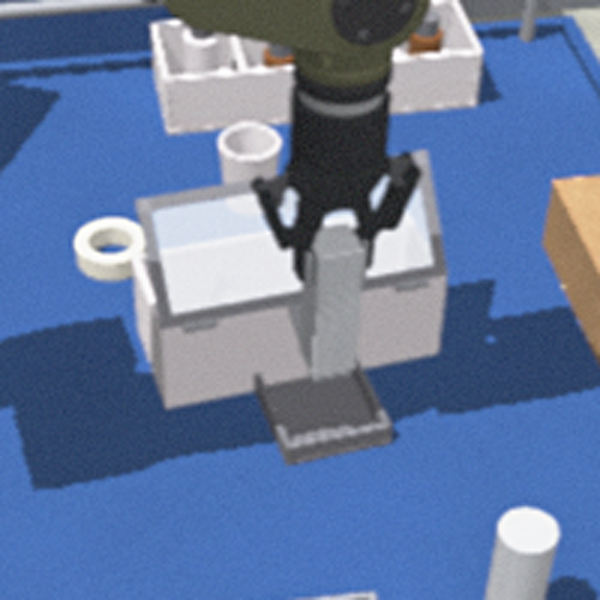

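The flap is swinging up, and the slim bottle shows at the bin's near (low x) end. I keep lowering.

play_rows([
  [[0,0,-12],0],
  [[0,0,-24],0],
  [[0,0,-36],0],
  [[0,0,-48],0],
  [[0,0,-58],0],
  [[0,0,-66],0],
  [[0,0,-72],0],
  [[0,0,-76],0],
  [[0,0,-76],0],
  [[0,0,-76],0],
])

```text
clock: 8.55
eef_pos: [0.5244, 0.1091, 0.1172]
tool_rot: [[-0.001, -0.12, 0.993], [-0.001, 0.993, 0.12], [-1.0, -0.001, -0.001]]
wrist_force: [0.3, -2.4, -8.0]
grip_width: 0.0393
```

play_rows([
  [[0,0,-2],0],
  [[0,0,-4],0],
  [[0,0,-5],0],
  [[0,0,-5],0],
  [[0,0,-5],0],
])

```text
clock: 9.05
eef_pos: [0.5252, 0.1098, 0.1141]
tool_rot: [[0.001, -0.12, 0.993], [0.001, 0.993, 0.12], [-1.0, 0.0, 0.001]]
wrist_force: [-3.2, -1.2, 7.3]
grip_width: 0.0396
```

```bash
python3 - <<'E'
from h import *
from workcell import status
import cv2
for n in('wrist','side'):
  im=vision.read_camera(n);cv2.imwrite(f'pics/{n}4.png',im[:,:,::-1])
s=cv2.imread('pics/side4.png');cv2.imwrite('pics/side4c.png',cv2.resize(s[20:220,220:420],None,fx=3,fy=3,interpolation=2))
E
```

```text
(no output)
```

View pics/wrist4.png

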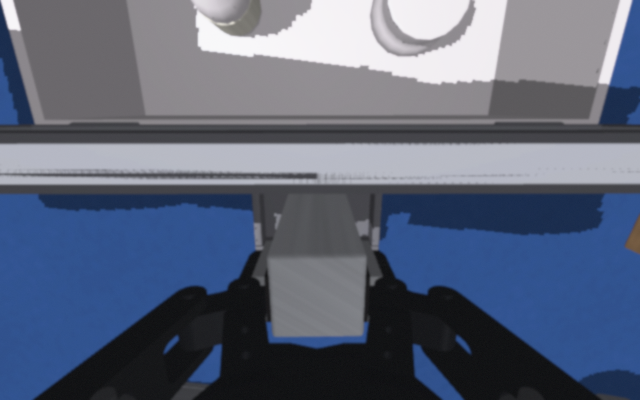

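View pics/side4c.png

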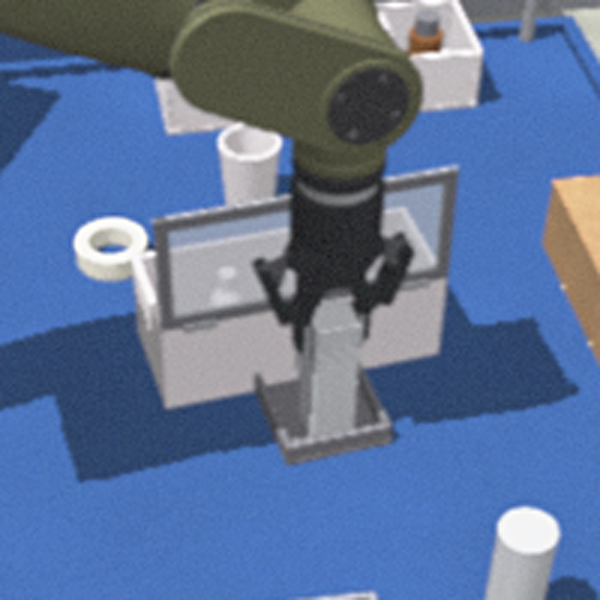

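Force turned upward (-8 to +7 N), so the block is seated and the flap is near upright. I release and rise.

play_rows([
  [[0,0,0],0],
  [[0,0,0],0],
  [[0,0,0],0],
  [[0,0,0],0],
  [[0,0,0],0],
  [[0,0,0],0],
  [[0,0,0],0],
  [[0,0,0],0],
  [[0,0,0],0],
  [[0,0,0],0],
], fingers=0)

```text
clock: 10.15
eef_pos: [0.5245, 0.1095, 0.1123]
tool_rot: [[-0.0, -0.12, 0.993], [0.0, 0.993, 0.12], [-1.0, 0.0, -0.0]]
wrist_force: [-0.4, 0.7, 0.6]
grip_width: 0.0857
```

play_rows([
  [[0,0,15],0],
  [[0,0,40],0],
  [[0,0,75],0],
  [[0,0,115],0],
  [[0,0,155],0],
  [[0,0,185],0],
  [[0,0,205],0],
  [[0,0,210],0],
  [[0,0,210],0],
  [[0,0,210],0],
])

```text
clock: 11.15
eef_pos: [0.5239, 0.1094, 0.321]
tool_rot: [[-0.002, -0.12, 0.993], [-0.0, 0.993, 0.12], [-1.0, 0.0, -0.002]]
wrist_force: [-0.9, 0.1, -0.5]
grip_width: 0.0853
```

```bash
python3 - <<'E'
from h import *
from workcell import status
import cv2,pickle
for n in('wrist','side','top'):
  c=vision.calibration(n);im=vision.read_camera(n);pickle.dump(c,open(n+'5.pkl','wb'));cv2.imwrite(f'pics/{n}5.png',im[:,:,::-1])
s=cv2.imread('pics/side5.png');cv2.imwrite('pics/side5c.png',cv2.resize(s[20:220,220:420],None,fx=3,fy=3,interpolation=2))
E
```

```text
(no output)
```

View pics/wrist5.png

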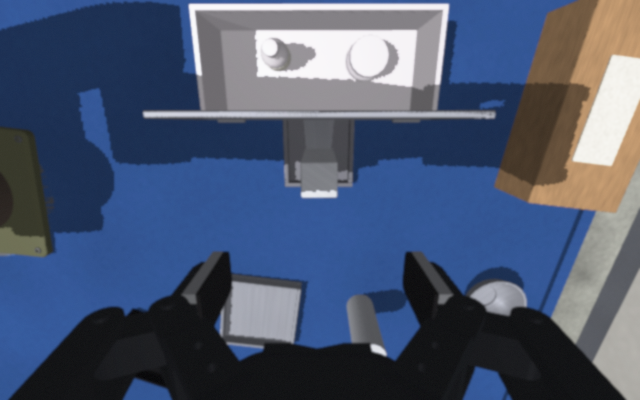

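View pics/side5c.png

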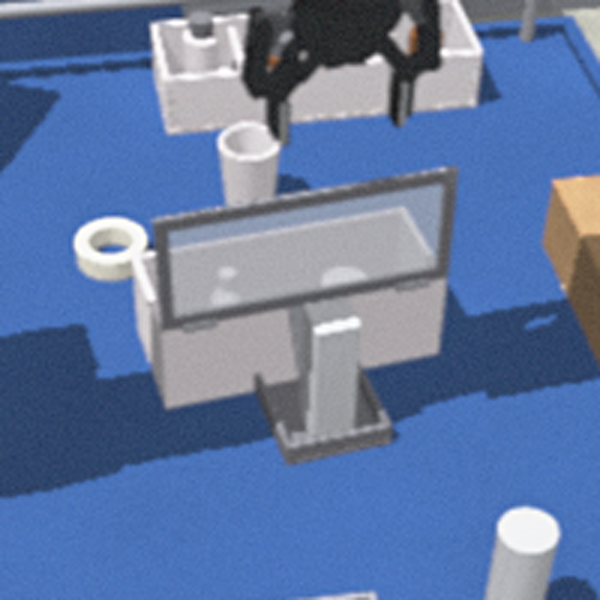

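The block stands upright in the pocket and the flap is propped near vertical. Inside the bin, the slim bottle's cap is at wrist pixel (270,46), and the jar is at (368,57).

```bash
python3 - <<'E'
from h import *
import pickle,cv2
c=pickle.load(open('wrist5.pkl','rb'));np.set_printoptions(precision=4,suppress=True)
a=np.radians(6.9);R=np.array([[np.cos(a),-np.sin(a)],[np.sin(a),np.cos(a)]]);b=np.array([.5114,.231])
for p,z in(((270,46),.085),((275,58),.03),((370,56),.051)):
    X=plane(c,p,z);print(X,R.T@(X[:2]-b))
s=cv2.imread('pics/wrist5.png');cv2.imwrite('pics/w5c.png',cv2.resize(s[0:210,180:460],None,fx=2.8,fy=2.8,interpolation=2))
E
```

```text
[0.4541 0.2431 0.085 ] [-0.0554  0.0188]
[0.4524 0.2388 0.03  ] [-0.0576  0.0148]
[0.5701 0.2521 0.051 ] [0.0608 0.0139]
```

View pics/w5c.png

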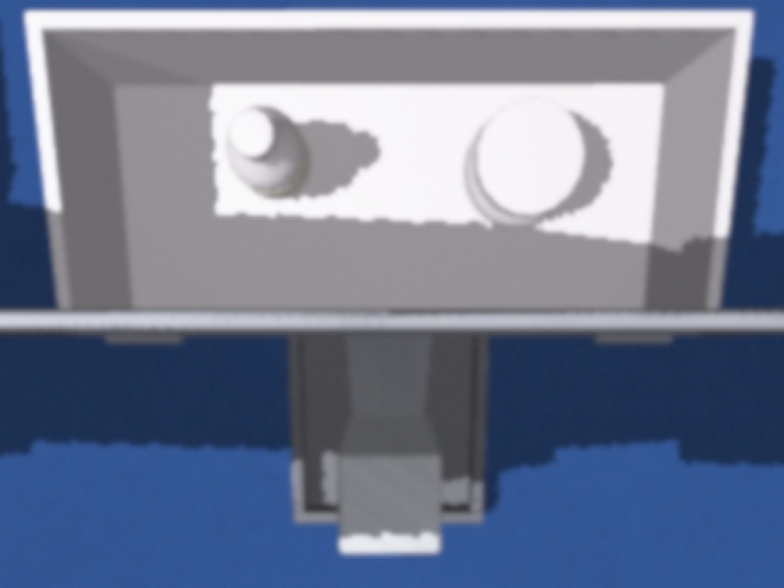

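play_rows([
  [[-20,35,0],0],
  [[-40,70,0],0],
  [[-58,105,0],0],
  [[-68,125,0],0],
  [[-72,132,0],0],
  [[-72,132,0],0],
  [[-72,132,0],0],
])

```text
clock: 12.0
eef_pos: [0.4528, 0.2409, 0.3218]
tool_rot: [[-0.001, -0.119, 0.993], [-0.001, 0.993, 0.119], [-1.0, -0.001, -0.001]]
wrist_force: [0.7, -0.1, 0.3]
grip_width: 0.0855
```

```bash
python3 - <<'E'
from h import *
from workcell import status
import cv2,pickle
s=status.read_state();print(s['clock'],s['eef_pos'])
for n in('wrist',):
  c=vision.calibration(n);im=vision.read_camera(n);pickle.dump(c,open(n+'6.pkl','wb'));cv2.imwrite(f'pics/{n}6.png',im[:,:,::-1])
E
```

```text
12.0 [0.45280037 0.24085037 0.32183546]
```

View pics/wrist6.png

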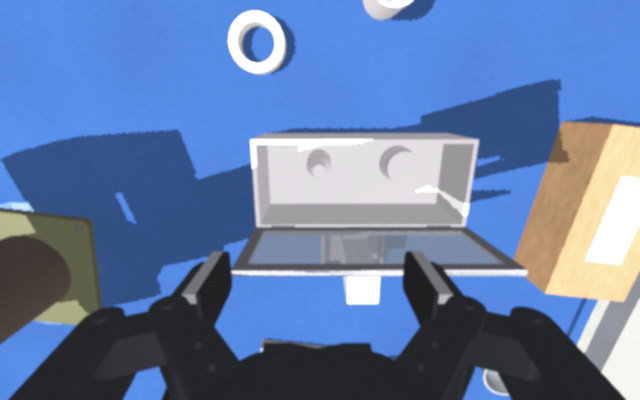

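The slim bottle's cap is at about (319,172), and the round jar is at (400,163). I enlarge the view and triangulate.

```bash
python3 - <<'E'
from h import *
import pickle,cv2
c=pickle.load(open('wrist5.pkl','rb'));d=pickle.load(open('wrist6.pkl','rb'));np.set_printoptions(precision=4,suppress=True)
print(tri([(c,(270,46)),(d,(319,171.5))]), plane(d,(319,171.5),.085), plane(d,(318.5,162),.045))
s=cv2.imread('pics/wrist6.png');cv2.imwrite('pics/w6c.png',cv2.resize(s[130:210,280:440],None,fx=5,fy=5,interpolation=2))
E
```

```text
(array([0.4544, 0.2421, 0.0894]), np.float64(0.0004968965391769578)) [0.4541 0.2409 0.085 ] [0.4531 0.2456 0.045 ]
```

View pics/w6c.png

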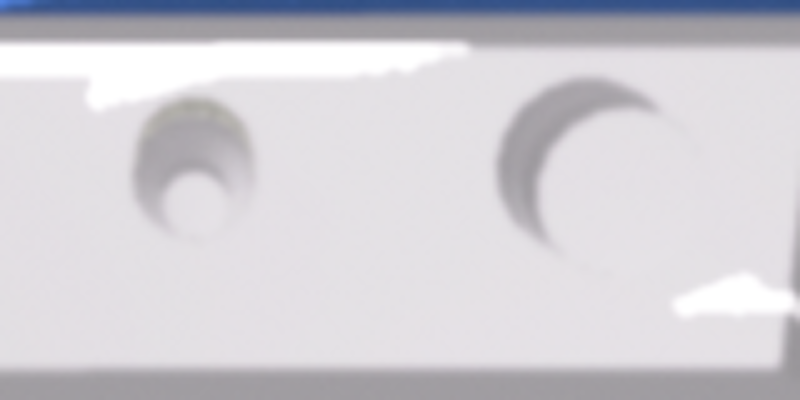

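play_rows([
  [[1,1,-40],0],
  [[1,1,-80],0],
  [[1,1,-120],0],
  [[1,1,-155],0],
  [[1,1,-185],0],
  [[1,1,-210],0],
  [[1,1,-232],0],
  [[1,1,-250],0],
  [[1,1,-262],0],
  [[1,1,-270],0],
  [[1,1,-270],0],
  [[1,1,-270],0],
])

```text
clock: 13.25
eef_pos: [0.4542, 0.2425, 0.053]
tool_rot: [[0.001, -0.119, 0.993], [0.0, 0.993, 0.119], [-1.0, 0.0, 0.001]]
wrist_force: [-0.2, 0.1, 0.7]
grip_width: 0.0852
```

play_rows([
  [[0,0,0],0],
  [[0,0,0],0],
  [[0,0,0],0],
  [[0,0,0],0],
  [[0,0,0],0],
  [[0,0,0],0],
  [[0,0,0],0],
  [[0,0,0],0],
  [[0,0,0],0],
], fingers=1)

```text
clock: 14.15
eef_pos: [0.4541, 0.2428, 0.0531]
tool_rot: [[0.001, -0.12, 0.993], [0.001, 0.993, 0.12], [-1.0, 0.0, 0.001]]
wrist_force: [0.2, -0.0, 5.2]
grip_width: 0.0318
```

```bash
python3 - <<'E'
from h import *
from workcell import status
import cv2
s=status.read_state();print(s['clock'],s['eef_pos'],s['grip_width'],s['wrist_force'])
for n in('wrist','side'):
  im=vision.read_camera(n);cv2.imwrite(f'pics/{n}7.png',im[:,:,::-1])
E
```

```text
14.15 [0.45409398 0.24275154 0.05311537] 0.03175578778282373 [ 2.21956274e-01 -2.18495263e-03  5.22221536e+00]
```

View pics/wrist7.png

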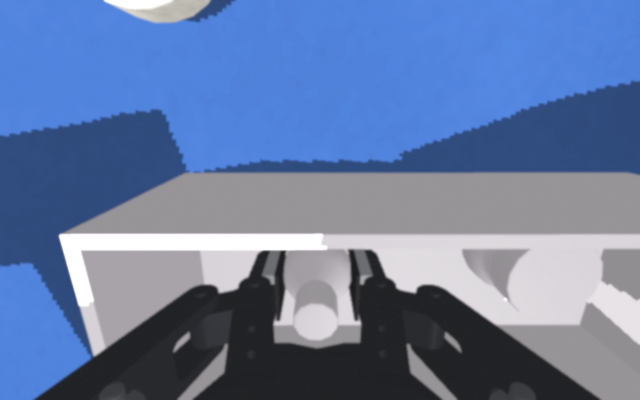

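play_rows([
  [[0,0,10],0],
  [[0,0,30],0],
  [[0,0,60],0],
  [[0,0,95],0],
  [[0,0,135],0],
  [[0,0,175],0],
  [[0,0,210],0],
  [[0,0,235],0],
  [[0,0,250],0],
  [[0,0,255],0],
  [[0,0,255],0],
])

```text
clock: 15.35
eef_pos: [0.4533, 0.2424, 0.3069]
tool_rot: [[-0.001, -0.12, 0.993], [-0.0, 0.993, 0.12], [-1.0, -0.0, -0.001]]
wrist_force: [0.5, 0.3, -0.6]
grip_width: 0.0313
```

```bash
python3 - <<'E'
from h import *
from workcell import status
import cv2
s=status.read_state();print(s['clock'],s['eef_pos'],s['grip_width'],s['wrist_force'])
for n in('wrist','side'):
  im=vision.read_camera(n);cv2.imwrite(f'pics/{n}8.png',im[:,:,::-1])
s=cv2.imread('pics/side8.png');cv2.imwrite('pics/side8c.png',cv2.resize(s[0:200,200:400],None,fx=3,fy=3,interpolation=2))
E
```

```text
15.35 [0.453321   0.2424321  0.30688099] 0.03127287083202763 [ 0.50341121  0.27507242 -0.6007771 ]
```

View pics/wrist8.png

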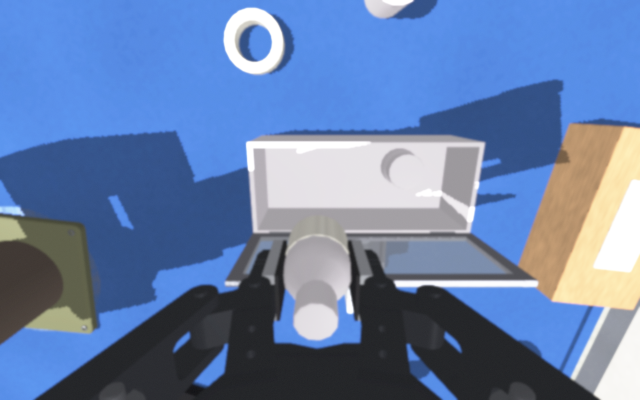

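View pics/side8c.png

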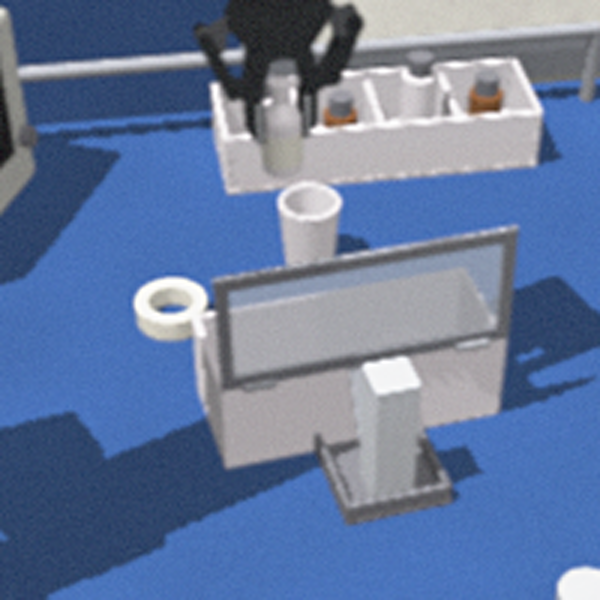

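The bottle hangs upright in the grip and the flap stays propped. I carry it over to the tray.

play_rows([
  [[0,-15,0],0],
  [[0,-40,0],0],
  [[0,-75,0],0],
  [[0,-115,0],0],
  [[0,-155,0],0],
  [[1,-195,0],0],
  [[1,-235,0],0],
  [[1,-275,0],0],
  [[2,-315,-20],0],
  [[2,-350,-45],0],
  [[2,-380,-75],0],
  [[2,-400,-105],0],
  [[2,-410,-135],0],
  [[2,-413,-165],0],
  [[2,-413,-190],0],
  [[2,-413,-210],0],
  [[2,-413,-225],0],
  [[2,-413,-235],0],
  [[2,-413,-235],0],
])

```text
clock: 17.35
eef_pos: [0.4536, -0.1701, 0.0701]
tool_rot: [[-0.004, -0.119, 0.993], [0.002, 0.993, 0.119], [-1.0, 0.002, -0.004]]
wrist_force: [-0.1, -0.3, 0.6]
grip_width: 0.0317
```

```bash
python3 - <<'E'
from h import *
from workcell import status
import cv2
s=status.read_state();print(s['clock'],s['eef_pos'],s['grip_width'],s['wrist_force'])
for n in('wrist','side'):
  im=vision.read_camera(n);cv2.imwrite(f'pics/{n}9.png',im[:,:,::-1])
s=cv2.imread('pics/side9.png');cv2.imwrite('pics/side9c.png',cv2.resize(s[100:300,220:420],None,fx=3,fy=3,interpolation=2))
E
```

```text
17.35 [ 0.45358262 -0.17009071  0.07009427] 0.031655893507622254 [-0.10469368 -0.32079334  0.55065763]
```

View pics/wrist9.png

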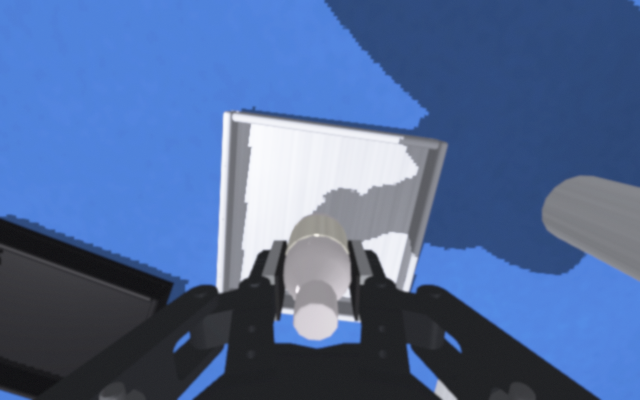

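View pics/side9c.png

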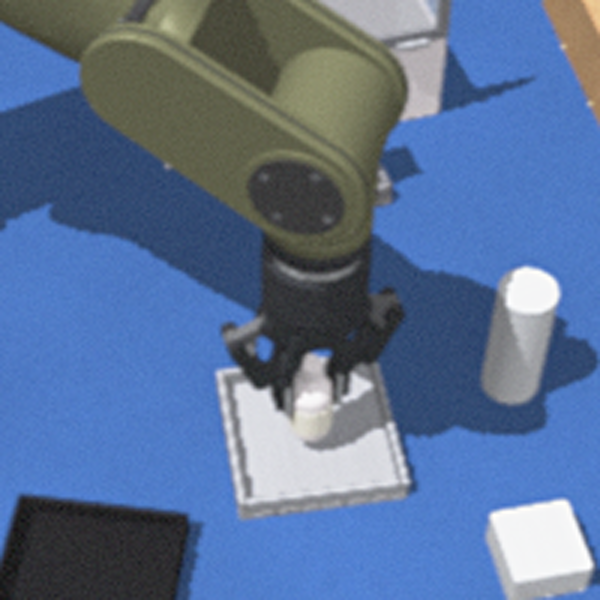

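The bottle is above the middle of the steel tray: its foot is at crop (312,430), against a tray centre of about (315,440). I set it down gently.

play_rows([
  [[0,0,-6],0],
  [[0,0,-11],0],
  [[0,0,-15],0],
  [[0,0,-17],0],
  [[0,0,-18],0],
  [[0,0,-19],0],
  [[0,0,-19],0],
  [[0,0,-19],0],
])

```text
clock: 18.25
eef_pos: [0.4556, -0.1706, 0.0535]
tool_rot: [[0.0, -0.12, 0.993], [-0.0, 0.993, 0.12], [-1.0, -0.0, 0.0]]
wrist_force: [0.9, 0.0, -1.2]
grip_width: 0.0316
```

play_rows([
  [[0,0,-1],0],
  [[0,0,-1],0],
  [[0,0,-2],0],
  [[0,0,-2],0],
  [[0,0,-2],0],
])

```text
clock: 18.75
eef_pos: [0.4559, -0.1708, 0.053]
tool_rot: [[-0.0, -0.12, 0.993], [-0.0, 0.993, 0.12], [-1.0, -0.0, -0.0]]
wrist_force: [-4.6, 1.2, 11.3]
grip_width: 0.0322
```

In contact (11 N upward), so I go back up 1 mm, release slowly and rise.

play_rows([
  [[0,0,1],0],
  [[0,0,1],0],
  [[0,0,1],0],
])

```text
clock: 19.05
eef_pos: [0.4558, -0.1707, 0.0531]
tool_rot: [[0.0, -0.12, 0.993], [-0.0, 0.993, 0.12], [-1.0, -0.0, 0.0]]
wrist_force: [-2.1, 0.3, 5.5]
grip_width: 0.0321
```

play_rows([
  [[0,0,0],0],
  [[0,0,0],0],
  [[0,0,0],0],
  [[0,0,0],0],
  [[0,0,0],0],
  [[0,0,0],0],
  [[0,0,0],0],
  [[0,0,0],0],
  [[0,0,0],0],
  [[0,0,0],0],
], fingers=0)

```text
clock: 20.05
eef_pos: [0.4555, -0.1705, 0.0524]
tool_rot: [[0.0, -0.12, 0.993], [-0.0, 0.993, 0.12], [-1.0, -0.0, 0.0]]
wrist_force: [0.6, -0.5, 0.1]
grip_width: 0.0854
```

play_rows([
  [[0,0,10],0],
  [[0,0,30],0],
  [[0,0,60],0],
  [[0,0,95],0],
  [[0,0,135],0],
  [[0,0,170],0],
  [[0,-30,190],0],
  [[0,-70,200],0],
  [[0,-110,200],0],
  [[0,-150,200],0],
  [[0,-180,200],0],
  [[0,-200,200],0],
  [[0,-200,200],0],
  [[0,-200,200],0],
])

```text
clock: 21.45
eef_pos: [0.4555, -0.3701, 0.2524]
tool_rot: [[-0.0, -0.119, 0.993], [0.001, 0.993, 0.119], [-1.0, 0.001, -0.0]]
wrist_force: [0.9, 1.3, -0.3]
grip_width: 0.0853
```

```bash
python3 - <<'E'
from h import *
from workcell import status
import cv2,pickle
s=status.read_state();print(s['clock'],s['eef_pos'],s['grip_width'],s['wrist_force'])
for n in('wrist','side','top'):
  c=vision.calibration(n);im=vision.read_camera(n);pickle.dump(c,open(n+'10.pkl','wb'));cv2.imwrite(f'pics/{n}10.png',im[:,:,::-1])
s=cv2.imread('pics/side10.png');cv2.imwrite('pics/side10c.png',cv2.resize(s[80:280,250:400],None,fx=3,fy=3,interpolation=2))
s=cv2.imread('pics/top10.png');cv2.imwrite('pics/top10c.png',cv2.resize(s[110:270,105:385],None,fx=2.8,fy=2.8,interpolation=2))
E
```

```text
21.45 [ 0.45547523 -0.37008386  0.25240438] 0.08525186697851181 [ 0.92543309  1.31238504 -0.34062604]
```

View pics/side10c.png

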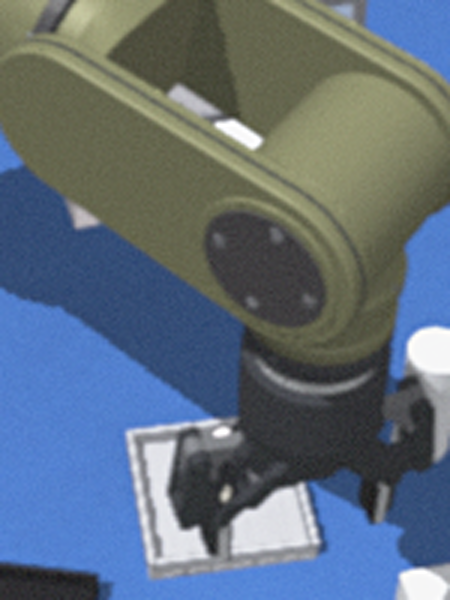

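View pics/top10c.png

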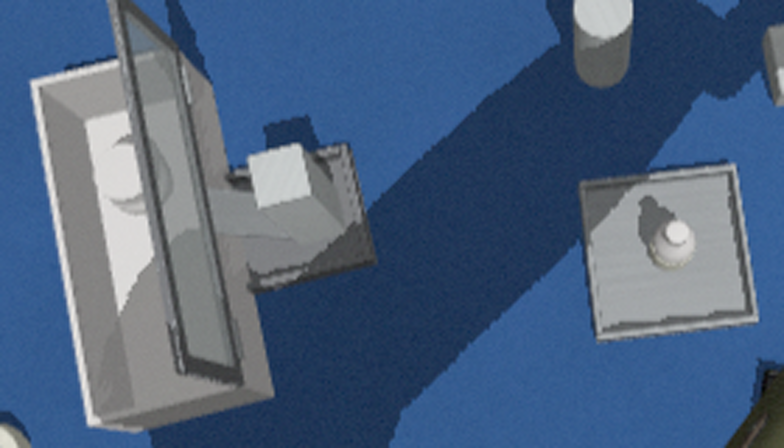

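View pics/wrist10.png

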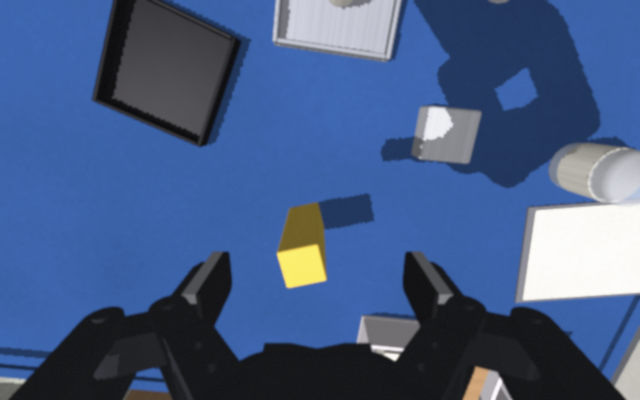

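The top view shows the bottle standing upright in the steel tray, cap at crop (678,234), and the block in the pocket holding the flap up. Now a numerical check of the final poses.

```bash
python3 - <<'E'
from h import *
import pickle
c=pickle.load(open('top10.pkl','rb'));np.set_printoptions(precision=4,suppress=True)
f=lambda x,y:(105+x/2.8,110+y/2.8)
a=np.radians(6.9);R=np.array([[np.cos(a),-np.sin(a)],[np.sin(a),np.cos(a)]]);pk=np.array([.525,.109])
P=np.array([plane(c,f(*p),.134) for p in((249,155),(302,145),(311,200),(256,209))]);print('top corners',P[:,:2],R.T@(P.mean(0)[:2]-pk))
# predicted foot corners if upright
for q in P: print('foot px crop',[(u-o)*2.8 for u,o in zip(proj(c,[q[0],q[1],.004]),(105,110))])
print('bottle cap',plane(c,f(677,232),.085)-[.456,-.1704,0],'base',plane(c,f(672,248),.02)-[.456,-.1704,0])
# flap free corners: intersect with vertical plane check; crop (115,0) cut, (240,383)
b=np.array([.5114,.231])
for ang in(1.3,1.4,1.5,1.57):
    y=-.0565+.114*np.cos(ang);z=.095+.114*np.sin(ang)
    w=b+R@[-.135,y];print(ang,[(u-o)*2.8 for u,o in zip(proj(c,[*w,z]),(105,110))])
E
```

```text
top corners [[0.5427 0.1303]
 [0.5452 0.0919]
 [0.5037 0.0889]
 [0.5022 0.1282]] [-0.0014  0.001 ]
foot px crop [np.float64(292.85794505528764), np.float64(198.76772810125954)]
foot px crop [np.float64(338.8926192544907), np.float64(190.00546269821837)]
foot px crop [np.float64(347.04016154259784), np.float64(238.18255155608455)]
foot px crop [np.float64(299.3212356012921), np.float64(246.04790966257855)]
bottle cap [ 0.0005 -0.001   0.085 ] base [ 0.0014 -0.002   0.02  ]
1.3 [np.float64(143.06942232406868), np.float64(381.47359782545743)]
1.4 [np.float64(159.08170945361093), np.float64(376.68870535050104)]
1.5 [np.float64(176.08829976406392), np.float64(371.97836787256637)]
1.57 [np.float64(188.45488727482063), np.float64(368.7622611959247)]
```

```bash
python3 - <<'E'
from workcell import robot
print(robot.sign_off())
E
```

```text
the job is handed in; nothing more can be done
None
```

I pressed the lever down with the silver block and left the block in the pocket, propping the flap open. I then moved the bottle from the bin to the steel tray and handed the job in after about 21.6 s of the 67 s; no verdict came back.

**Last checks**, from one top view after the gripper had backed away to z = 0.25 m and about 200 mm to the side:
- **Block:** upright, within about 2 mm of the pocket point.
- **Flap:** about 1.5 rad.
- **Bottle:** upright, within about 2 mm of the tray's middle.

**What disagreed or went unchecked:**
- The first views put the steel tray's rim at 14–18 mm instead of 22 mm.
- The bottle's cap triangulated at 89 mm against the expected 85 mm.
- The gripper read 32 mm on the 34 mm bottle.
- I pressed the bottle down a little firmly (11 N at the wrist) before releasing it; it stayed upright.
- The final side view was blocked by the arm, so it could not confirm the top view.

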